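# Zero the stage dials, reload the driver carriage and click it home under the microscope

### The arm

A 6-joint arm with a two-finger parallel gripper is mounted at the origin on the work surface. World frame = base frame: x ahead of the robot, y to its left, z up, the work surface at z = 0. Lengths are in m, angles in rad, forces in N, time in s.
With the tool pointing down it reaches from about 0.25 to 0.775 m from the base axis. Payload 4 kg.
Tool frame: the origin (TCP) lies midway between the tips of the shut fingers; the grasp point (between the pads) lies 19 mm behind it (arm.grip_point_offset is the distance from the TCP to the grasp point, in m); z points along the fingers, y is the line along which they close (so a half turn about z gives the same grasp; the last joint's range is limited). The gripper opens to 85 mm and grips with 20 to 120 N. Pads are 22 mm wide; open, the fingers measure 114 mm over their backs; the gripper's body (76 mm by 85 mm) begins 54 mm behind the grasp point. The pads swing forward as they close: fully open they stand 13 mm farther back than shut.
Start: joints at [1.233, 0.087, 1.371, -0, 1.684, -0.103], TCP at [0.128, 0.535, 0.231] pointing down, gripper open.
Joint ranges: [-3.1, 3.1], [-0.76, 2.03], [0.27, 2.55], [-1.08, 4.22], [0.17, 2.65], [-2.57, 2.57]. Speed limits (rad/s): [2.79, 2.79, 3.14, 3.14, 3.14, 3.14].

### API

Orientations are given as [roll, pitch, yaw] about the fixed x, y, z axes, in that order (R = Rz(yaw) Ry(pitch) Rx(roll)).
In Python, from bench import monitor, viewer, arm gives the robot as it stands. The module is installed in compiled form; this text tells all that it offers.
- The arm moves only by the tool apply_moves, never from a script. Its argument "rows" is a list of rows, each a list of 7 numbers: the shift along the tool's x, y, z in mm, then the turn, a rotation vector about the tool's x, y, z in rad, then the opening in per cent of the stroke, from 0 (shut) to 100 (fully open). A call has 1 to 8 rows; each row is the pose to reach, as a shift and turn from the pose commanded when the call began, along the tool's axes at that moment; what a row does not reach only later rows make up. A row lasts 1/8 s, in which the tool goes at most 62.5 mm and 10.7 degrees, less where a joint would pass 70% of its speed; a pose out of reach is approached as far as the arm can. A call with a gripper value outside its range is refused whole. The fingers move at their own pace and stop on an object; "squeeze" is the grip in N (left out, the last holds). Time passes only in rows, so rows that repeat a pose let the fingers close. It gives the time, the measured TCP pose, the force, the opening and the grip force at its end, in the units of the state.
- monitor.get_obs(): the state, without advancing time (a new reading comes with each control period).
- viewer.camera(name): name is "scene" or "top" or "wrist"; returns the picture (420x560x3 uint8, red, green, blue); there is no depth.
- viewer.get_calibration(name): a dict with "intrinsics" (3x3 intrinsics, pixels), "k1" (the pictures are not rectified: a ray, as slopes to the right and down, at radius r is drawn at 1 + k1 r^2 times it, then the intrinsics apply), "rvec" (rotation vector, rad) and "tvec" (3), from world to camera coordinates, as OpenCV has them. Camera axes: x right, y down, z forward; pixel columns grow to the right and rows downward; lengths in m; the calibration is good to about 2 mm. A picture is of the moment at which its call begins: read the wrist's pose just before it. get_calibration takes no time and is no camera call; for the wrist camera it gives the pose at the moment of the call.
- arm.sign_off(): hands the job in; it is judged then, once.
The state is a dict: "time_s": time; "q": joint angles; "qvel": joint speeds; "effort": joint torques, N m; "ee_pos": TCP position; "orientation": TCP orientation; "contact_force": force on the tool from outside, world axes, zero at the start; "ft_torque": the same for the moment, N m; "width": opening from 0.0 (shut) to 1.0 (fully open); "finger_force": force on a finger pad.
Only numpy, scipy, OpenCV 4.12 (cv2) and the standard library are available. Lean on these libraries where they do the work, as an engineer would, in place of code of your own. Each camera call takes 0.05 s, during which the arm holds its last target. There are 200 camera calls.

### The job

Set up the microscope slide for the next tip inspection. While the carriage is still pulled out, turn both dials so that their pointers stand on the red zero marks, take each finished yellow-handled screwdriver off the carriage and lay it flat on the floor of the white tray, and lay every red-handled screwdriver flat in a cradle slot of its own, its handle centred between the ribs and its tip pointing to the lens side. Only then push the loaded carriage under the microscope until it snaps fully home; leave the cartridge, bottle and coin tin where they are.

Things in the scene. Friction and masses are not known exactly. Their poses are not given: they have to be found in the camera images.
- carriage (a joint): Slide of the carriage: 0 = fully out (loading end, where it starts), growing as it slides along the cradle's +y under the microscope; 0.110 m = fully home at the stop. A sprung ball must be overridden between 0.092 and 0.108 (about 6 N of steady push, drag included; more if hit at speed); past it the carriage stays home. Elsewhere it drags with about 1.5 N and stays where left
- cradle (a point): Middle of the carriage plate's top face (aluminium, 120 mm along x, 172 along y, top 30 mm above the table); moves with it. +x level to the lens side, away from the robot; +y the way the carriage slides home; z up. Three slots along x, centred at y = -56, 0, +56 mm, are formed by grey ribs 11 mm high and 28 mm apart, only at x = -60 to -30 and +30 to +60 mm: fingers fit between
- slot_far (a point): Middle of the slot nearest the home end (y = +56 mm of the cradle), 11 mm above the plate, axes as the cradle's: where the centre of a well-laid driver's handle lies, flat on the plate, its tip towards +x (20 mm off along x is still well centred). The other two slots lie 56 and 112 mm to -y
- post_grip (a point): Gripping height of the black upright post (26 mm diameter, 48 mm tall above the plate level, this point 30 mm above plate level and 18 mm below the post's top) on the trailing (-y) end of the carriage, 112 mm from the plate's middle; hold or push it to slide the carriage. It stands on the plate's 50 x 45 mm tongue
- dial_near (a joint): Angle of the dial nearer the robot on the grey box (rad), 0 = pointer on its red zero mark, positive = turned counterclockwise seen from above; stops at -2.9 and 2.9; turns with about 0.05 N m of friction and stays where it is left
- dial_near_grip (a point): Gripping point of that dial's bar: on the dial's vertical axis, 11 mm below the bar's top. Steel bar 64 mm long, 14 thick, 32 tall, on a black disc 76 mm across whose top is 21 mm below this point and 51 mm above the table. A red pointer runs along the bar and sticks out at one end, to this point's +x. The dials' axes are 124 mm apart
- dial_near_zero (a point): Point straight above that dial's fixed red zero mark, level with its gripping point, 49 mm from the dial's axis: the pointer must point at it
- dial_far (a joint): Angle of the dial farther from the robot on the grey box (rad), 0 = pointer on its red zero mark, positive = turned counterclockwise seen from above; stops at -2.9 and 2.9; turns with about 0.05 N m of friction and stays where it is left
- dial_far_grip (a point): Gripping point of that dial's bar: on the dial's vertical axis, 11 mm below the bar's top. Steel bar 64 mm long, 14 thick, 32 tall, on a black disc 76 mm across whose top is 21 mm below this point and 51 mm above the table. A red pointer runs along the bar and sticks out at one end, to this point's +x. The dials' axes are 124 mm apart
- dial_far_zero (a point): Point straight above that dial's fixed red zero mark, level with its gripping point, 49 mm from the dial's axis: the pointer must point at it
- lens (a point): Centre of the underside of the microscope lens (dark cylinder with an aluminium ring 68 mm across), 195 mm above the table, fixed to the station; its axes are parallel to those of the cradle
- tray_in (a point): Centre of the inner floor of the white shallow finished tray: outside 160 mm (its x) by 210 mm (its y), rim 25 mm high, walls and floor 4 mm
- red1_mid (a point): Centre of the red square handle (100 x 22 x 22 mm, long along this point's x) of a screwdriver with a steel shaft 8 mm thick that sticks out 55 mm to +x; 155 mm long in all, about 80 g; lies on the 3 mm blue mat; may be absent
- red2_mid (a point): Centre of the red square handle (100 x 22 x 22 mm, long along this point's x) of a screwdriver with a steel shaft 8 mm thick that sticks out 55 mm to +x; 155 mm long in all, about 80 g; lies on the 3 mm blue mat; may be absent
- red3_mid (a point): Centre of the red square handle (100 x 22 x 22 mm, long along this point's x) of a screwdriver with a steel shaft 8 mm thick that sticks out 55 mm to +x; 155 mm long in all, about 80 g; lies on the 3 mm blue mat; may be absent
- yellow1_mid (a point): Centre of the yellow square handle (100 x 22 x 22 mm, long along this point's x) of a screwdriver with a steel shaft 8 mm thick that sticks out 55 mm to +x; 155 mm long in all, about 80 g; it starts in a cradle slot of the carriage, may be absent
- yellow2_mid (a point): Centre of the yellow square handle (100 x 22 x 22 mm, long along this point's x) of a screwdriver with a steel shaft 8 mm thick that sticks out 55 mm to +x; 155 mm long in all, about 80 g; it starts in a cradle slot of the carriage, may be absent
- yellow3_mid (a point): Centre of the yellow square handle (100 x 22 x 22 mm, long along this point's x) of a screwdriver with a steel shaft 8 mm thick that sticks out 55 mm to +x; 155 mm long in all, about 80 g; it starts in a cradle slot of the carriage, may be absent
- cartridge: Grey game cartridge 65 x 58 x 9 mm, a bystander; origin at the centre of its underside
- alcohol: White bottle 54 mm across, 120 mm tall, a bystander; origin at the centre of its underside
- coin_tin: Round steel coin tin 68 mm across, 30 mm tall, a bystander; origin at the centre of its underside
Things that resemble listed ones, but are neither listed nor needed, are in the scene too. Leave any orange or turquoise look-alike of the part that bears yellow1_mid alone. What is shaped like the part that bears red1_mid but purple is not meant.

How it is judged:
By the outcome, as a careful person would: the job done as asked, in the order asked, and still so for the second after the job is handed in, with the robot touching nothing.
Of red1, red2, red3 only 2 to 3 are there at a start; the rules pass over those that are not, and their reading is None.
Of yellow1, yellow2, yellow3 only 1 to 2 are there at a start; the rules pass over those that are not, and their reading is None.
At some moment in a run one of red1, red2, red3, yellow1, yellow2, yellow3 may be knocked a few centimetres aside while the robot is not near it.
Once in a run the grip may slacken for a moment while it holds something.
It also fails if it takes over 208 s, if anything falls off the work surface, if the arm or the gripper's body presses on something with over 40 N, if the wrist force passes 120 N, or if a joint passes its speed limit or range.

## Working session

There is one attempt and no reset: what is moved stays moved. The work goes in short steps, Python scripts to look and compute and a tool call to move; the robot and the scene stay as the last step left them, time stands still between calls to the robot, and variables do not carry over. Pictures are saved under pics/ and viewed, at most 17 in all, crops included, and the job is handed in when it is done.

Besides the shell and the picture viewer there is one more tool, called after ">>>" as a command line: name --pt "numbers of a row" for each row, then --argument value for the rest. apply_moves: Moves the arm, as the interface text tells. Its arguments: {"type":"object","properties":{"rows":{"type":"array","items":{"type":"array","items":{"type":"number"}}},"squeeze":{"type":"number"}},"required":["rows"]}

```bash
mkdir -p pics
cat > h.py <<'E'
import numpy as np, cv2
from bench import monitor, viewer, arm
def snap(cam,name,crop=None,scale=1):
    im=viewer.camera(cam)[:,:,::-1].copy()
    cv2.imwrite(f'pics/{name}_raw.png',im)
    if crop: x0,y0,x1,y1=crop; im=im[y0:y1,x0:x1]
    if scale!=1: im=cv2.resize(im,None,fx=scale,fy=scale,interpolation=cv2.INTER_CUBIC)
    cv2.imwrite(f'pics/{name}.png',im)
def pix2w(cam,uv,z,cal=None):
    c=cal or viewer.get_calibration(cam)
    K=np.array(c['intrinsics']);R=cv2.Rodrigues(np.array(c['rvec'],float))[0];t=np.array(c['tvec'],float).ravel()
    u=cv2.undistortPoints(np.array([[uv]],float),K,np.array([c['k1'],0,0,0.]))[0,0]
    d=R.T@np.array([u[0],u[1],1]);o=-R.T@t
    return o+d*(z-o[2])/d[2]
def w2pix(cam,p,cal=None):
    c=cal or viewer.get_calibration(cam)
    return cv2.projectPoints(np.array([p],float),np.array(c['rvec'],float),np.array(c['tvec'],float),np.array(c['intrinsics']),np.array([c['k1'],0,0,0.]))[0][0,0]
E
python3 - <<'E'
from h import *
print(monitor.get_obs())
snap('top','top1',None,1.42); snap('scene','scene1',None,1.42)
for n in('top','scene'):print(viewer.get_calibration(n))
E
```

```text
{'time_s': 0.0, 'q': array([ 1.23290033e+00,  8.79751931e-02,  1.37229407e+00,  2.98710821e-05,
        1.68359090e+00, -1.03092508e-01]), 'qvel': array([-0.00123161,  0.00024073,  0.00178681, -0.00069657,  0.00051724,
       -0.00089696]), 'effort': array([ 6.70354439e-04, -3.51864481e+01, -3.13277936e+01, -5.64729430e-05,
        1.06670152e-02, -2.98382332e-06]), 'ee_pos': array([0.12778126, 0.53443111, 0.23010789]), 'orientation': array([-3.13934024e+00, -2.62880482e-04,  2.90679219e+00]), 'contact_force': array([ 0.23589177, -0.0334649 , -0.32013477]), 'ft_torque': array([-0.03604303, -0.00593707, -0.04917491]), 'finger_force': 0.0, 'width': 0.9996494375463708}
{'intrinsics': array([[506.92014147,   0.        , 275.32205015],
       [  0.        , 506.92014147, 221.90375262],
       [  0.        ,   0.        ,   1.        ]]), 'k1': 0.03608508485010465, 'rvec': array([ 2.1763511 , -2.23101263,  0.06806256]), 'tvec': array([0.06590551, 0.5513141 , 1.39331324])}
{'intrinsics': array([[428.22592584,   0.        , 286.94198733],
       [  0.        , 428.22592584, 212.504494  ],
       [  0.        ,   0.        ,   1.        ]]), 'k1': -0.005444094480939764, 'rvec': array([ 1.69519473,  1.88332692, -0.74092248]), 'tvec': array([-0.01056459, -0.29727423,  1.59135025])}
```

View pics/top1.png

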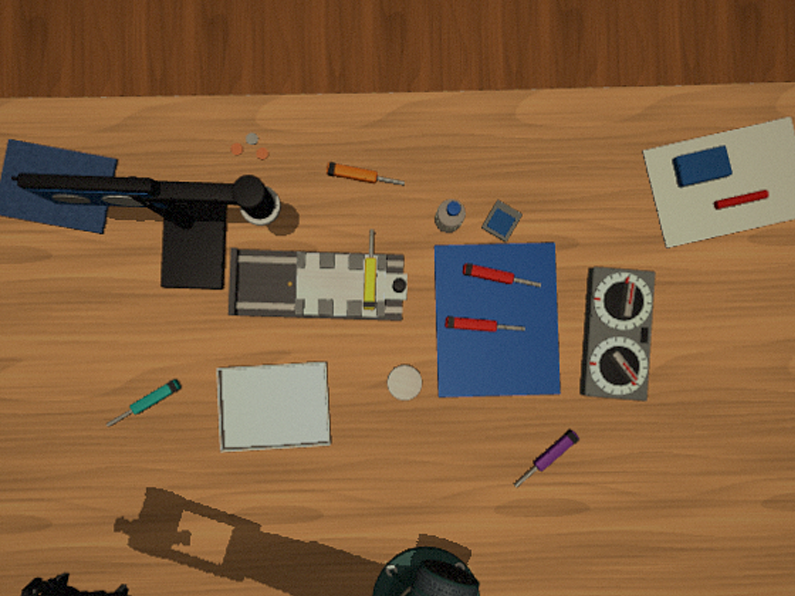

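View pics/scene1.png

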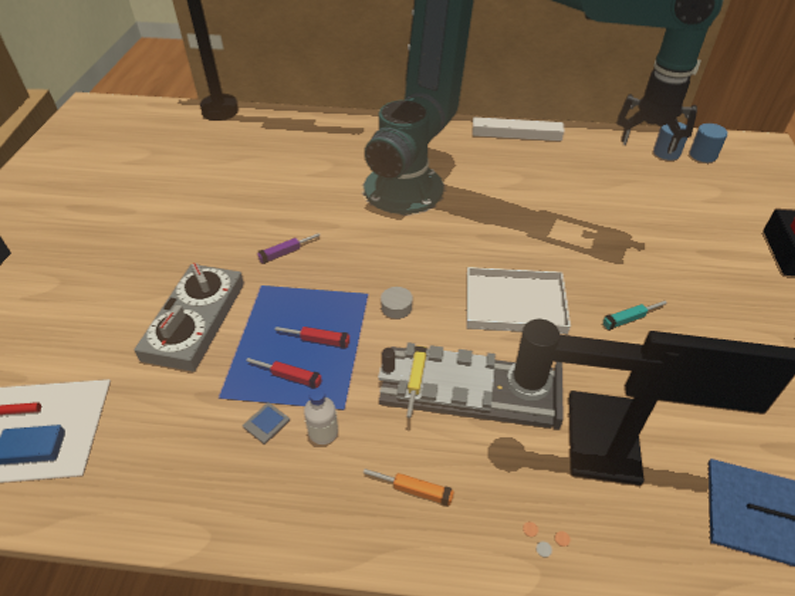

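The top view shows two red drivers on the mat at about (490,272) and (472,324), and one yellow in the trailing slot at (370,283). The look-alikes are orange (352,173), turquoise (155,397), purple (556,450) and a red pen on the paper at (741,199). I'll measure from enlarged crops.

Run:
```python
import cv2
im=cv2.imread('pics/top1_raw.png')
a=im[165:230,155:300]; cv2.imwrite('pics/a.png',cv2.resize(a,None,fx=5.5,fy=5.5,interpolation=cv2.INTER_CUBIC))
b=im[160:290,300:470]; cv2.imwrite('pics/b.png',cv2.resize(b,None,fx=4.5,fy=4.5,interpolation=cv2.INTER_CUBIC))
```

```text
(no output)
```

View pics/a.png

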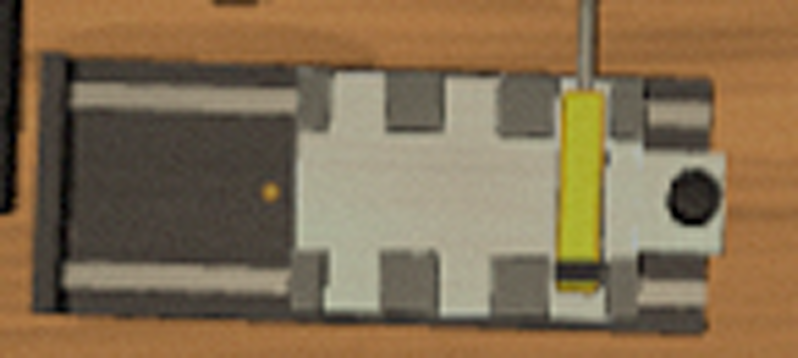

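View pics/b.png

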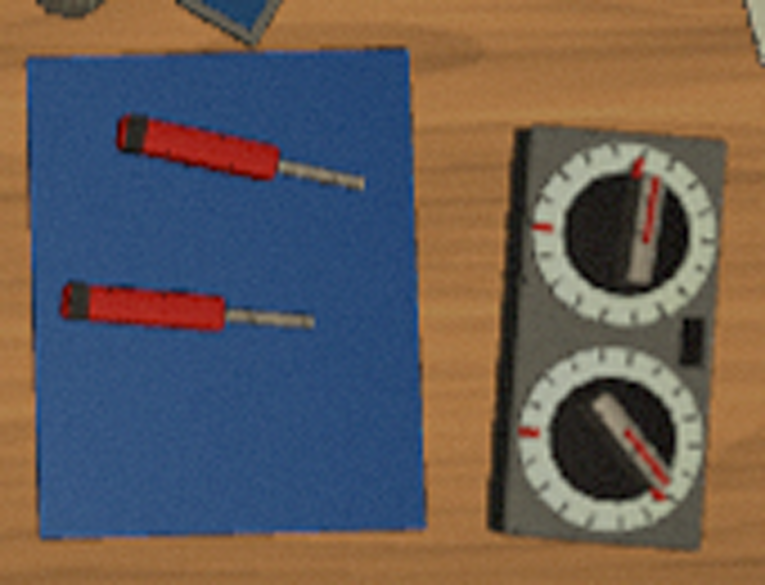

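The left crop shows the post at (693,196) and the yellow handle from (582,92) to (577,290). The right crop shows the two reds with their tips toward -y. The far dial's pointer is at (637,168) with its zero mark at (542,227). The near dial's pointer is at (660,494) with its zero mark at (530,432).

```bash
cat >> h.py <<'E'
from scipy.spatial.transform import Rotation as Ro
def rows(targets,start=None):
    """targets: (x,y,z,yaw[,roll-free]) world, tool down. prints tool-frame shift(mm)+rotvec from start."""
    o=monitor.get_obs()
    p0=np.array(o['ee_pos']);R0=Ro.from_euler('xyz',o['orientation'])
    if start is not None: p0=np.array(start[:3]);R0=Ro.from_euler('xyz',[np.pi,0,start[3]])
    for t in targets:
        d=R0.inv().apply(np.array(t[:3])-p0)*1000
        r=(R0.inv()*Ro.from_euler('xyz',[np.pi,0,t[3]])).as_rotvec()
        print([float(v) for v in np.round(d,1)],[float(v) for v in np.round(r,3)])
E
python3 - <<'E'
from h import *
A=lambda u,v,z:pix2w('top',(155+(u+.5)/5.5-.5,165+(v+.5)/5.5-.5),z)
B=lambda u,v,z:pix2w('top',(300+(u+.5)/4.5-.5,160+(v+.5)/4.5-.5),z)
P=lambda n,p:print(n,np.round(p,4))
def seg(n,a,b):
    d=b-a;P(n,(a+b)/2);print('   len',round(float(np.hypot(*d[:2])),4),'ang',round(float(np.arctan2(d[1],d[0])),4))
P('post',A(693,196,.078))
seg('yellow',A(577,290,.052),A(582,92,.052))
seg('plate left edge',A(290,310,.03),A(297,70,.03))
seg('rail',A(700,330,.02),A(60,312,.02)); seg('rail2',A(712,80,.02),A(70,60,.02))
seg('slotfar up',A(386,100,.041),A(328,100,.041));seg('slotfar lo',A(380,280,.041),A(327,280,.041))
seg('slotmid up',A(498,100,.041),A(445,100,.041));seg('slotmid lo',A(492,280,.041),A(438,280,.041))
seg('slotnear up',A(610,100,.041),A(555,100,.041));seg('slotnear lo',A(609,285,.041),A(549,285,.041))
seg('redA',B(118,133,.025),B(278,163,.025));seg('redA tip',B(118,133,.025),B(364,184,.014))
seg('redB',B(62,300,.025),B(225,312,.025));seg('redB tip',B(62,300,.025),B(314,321,.014))
seg('dials',B(612,440,.051),B(627,235,.051))
seg('far zero',B(627,235,.051),B(542,227,.051));seg('near zero',B(612,440,.051),B(530,432,.051))
seg('far bar',B(638,283,.083),B(650,178,.083));seg('near bar',B(600,400,.083),B(662,480,.083))
P('far bar c',B(644,231,.083))
im=cv2.imread('pics/top1_raw.png')
# tray outer rim corners in 1.42 view
T=lambda u,v:pix2w('top',(u/1.42,v/1.42),.025)
c=[T(217,368),T(327,362),T(330,445),T(220,451)];P('tray',np.mean(c,0));seg('tr',c[1],c[0])
P('lens',pix2w('top',(262/1.42,207/1.42),.195))
E
```

```text
post [0.6068 0.0377 0.078 ]
yellow [0.6131 0.0927 0.052 ]
   len 0.0976 ang -0.0489
plate left edge [0.619  0.2354 0.03  ]
   len 0.1199 ang -0.0482
rail [0.553  0.1942 0.02  ]
   len 0.3199 ang 1.5181
rail2 [0.6792 0.1861 0.02  ]
   len 0.3223 ang 1.5168
slotfar up [0.6618 0.2019 0.041 ]
   len 0.0286 ang 1.548
slotfar lo [0.5726 0.2054 0.041 ]
   len 0.0261 ang 1.5466
slotmid up [0.6605 0.1453 0.041 ]
   len 0.0262 ang 1.5477
slotmid lo [0.5713 0.1505 0.041 ]
   len 0.0266 ang 1.5465
slotnear up [0.6592 0.0903 0.041 ]
   len 0.0273 ang 1.5475
slotnear lo [0.5674 0.0943 0.041 ]
   len 0.0296 ang 1.5465
redA [ 0.6288 -0.1381  0.025 ]
   len 0.0998 ang -1.7812
redA tip [ 0.6222 -0.1655  0.0195]
   len 0.1561 ang -1.7911
redB [ 0.5327 -0.1017  0.025 ]
   len 0.0999 ang -1.6689
redB tip [ 0.5294 -0.1299  0.0195]
   len 0.1567 ang -1.6752
dials [ 0.5061 -0.383   0.051 ]
   len 0.1233 ang -0.1138
far zero [ 0.5704 -0.3647  0.051 ]
   len 0.0511 ang 1.4517
near zero [ 0.4478 -0.3517  0.051 ]
   len 0.0491 ang 1.4495
far bar [ 0.5679 -0.3892  0.083 ]
   len 0.0622 ang -0.1534
near bar [ 0.4456 -0.3765  0.083 ]
   len 0.0584 ang -2.518
far bar c [ 0.5676 -0.3892  0.083 ]
tray [0.3826 0.2817 0.025 ]
tr [0.4618 0.2833 0.025 ]
   len 0.2109 ang 1.5992
lens [0.7339 0.27   0.195 ]
```

Run:
```python
from h import *
w=(.41,.06,.20,1.55); n=(.445,-.376,.13,.624)
rows([w]); rows([n],w); rows([(.445,-.376,.054,.624),(.445,-.376,.054,-1.0)],n)
```

```text
[-384.9, -395.7, 30.9] [-0.002, 0.001, 1.357]
[-435.2, 44.1, 70.0] [0.0, -0.0, 0.926]
[0.0, -0.0, 76.0] [0.0, 0.0, 0.0]
[0.0, -0.0, 76.0] [0.0, -0.0, 1.624]
```

>>> apply_moves --pt "-385 -396 31 0 0 1.357 60" --pt "-385 -396 31 0 0 1.357 60" --pt "-385 -396 31 0 0 1.357 60" --pt "-385 -396 31 0 0 1.357 60" --pt "-385 -396 31 0 0 1.357 60" --pt "-385 -396 31 0 0 1.357 60" --pt "-385 -396 31 0 0 1.357 60" --pt "-385 -396 31 0 0 1.357 60"

```text
time_s: 1.1
ee_pos: [0.3836, 0.104, 0.203]
orientation: [3.141, -0.0, 1.547]
contact_force: [0.9, 0.2, -0.8]
width: 0.601
finger_force: 0.0
```

Run:
```python
from h import *
print(monitor.get_obs()['ee_pos'],monitor.get_obs()['orientation'])
rows([(.445,-.376,.13,.624)])
```

```text
[0.38357588 0.10397709 0.2029724 ] [ 3.14119316e+00 -4.74921231e-04  1.54747749e+00]
[-478.4, 72.6, 72.8] [0.0, -0.001, 0.923]
```

>>> apply_moves --pt "-478 73 60 0 0 0.923 60" --pt "-478 73 60 0 0 0.923 60" --pt "-478 73 60 0 0 0.923 60" --pt "-478 73 60 0 0 0.923 60" --pt "-478 73 60 0 0 0.923 60" --pt "-478 73 60 0 0 0.923 60" --pt "-478 73 60 0 0 0.923 60" --pt "-478 73 60 0 0 0.923 60"

```text
time_s: 2.1
ee_pos: [0.4456, -0.3758, 0.142]
orientation: [-3.14, 0.0, 0.625]
contact_force: [0.2, 0.5, 0.6]
width: 0.596
finger_force: 0.0
```

Run:
```python
from h import *
snap('wrist','w1',None,1.4)
print(monitor.get_obs()['ee_pos'],monitor.get_obs()['orientation'])
rows([(.445,-.376,.054,.624)])
print(viewer.get_calibration('wrist'))
```

```text
[ 0.4451301  -0.38125923  0.14019453] [3.14031286 0.00362904 0.62178571]
[3.3, -4.5, 86.2] [0.001, 0.004, -0.002]
{'intrinsics': array([[367.12539859,   0.        , 285.30317136],
       [  0.        , 367.12539859, 211.59332016],
       [  0.        ,   0.        ,   1.        ]]), 'k1': -0.06417007923332808, 'rvec': array([-2.53849578,  1.30504086,  0.20629274]), 'tvec': array([-0.56947315,  0.12086442,  0.33632729])}
```

View pics/w1.png

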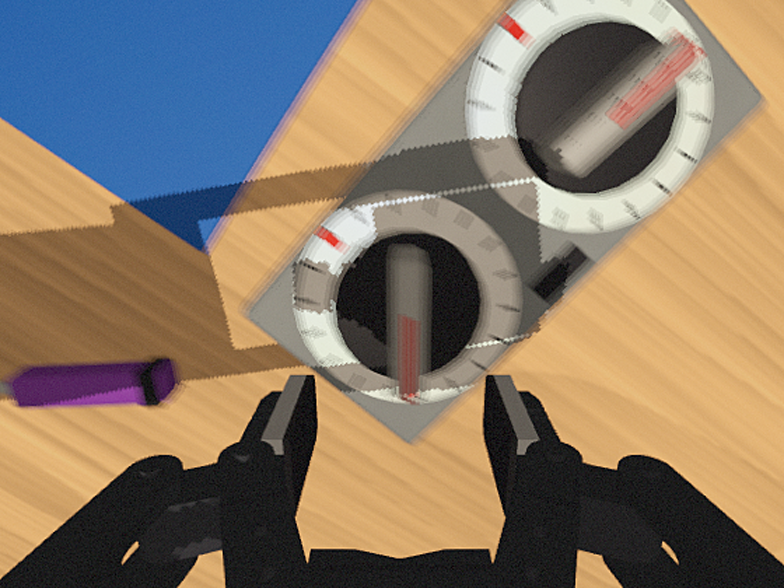

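The wrist view shows the near dial's bar at (408,310), upright between the fingers and so aligned with the grip. The arm was still settling, so I'll descend partway and then correct.

>>> apply_moves --pt "0 0 40 0 0 0 60" --pt "0 0 40 0 0 0 60" --pt "0 0 40 0 0 0 60" --pt "0 0 40 0 0 0 60"

```text
time_s: 2.65
ee_pos: [0.447, -0.3739, 0.1054]
orientation: [3.138, -0.001, 0.628]
contact_force: [-0.7, 0.4, 0.8]
width: 0.601
finger_force: 0.0
```

Run:
```python
from h import *
rows([(.445,-.376,.054,.624)])
cal=viewer.get_calibration('wrist')
import numpy as np
# dial axis from ring centre pixels is left: project expected grip point
print(w2pix('wrist',(.445,-.376,.083),cal)*1.4, pix2w('wrist',(408/1.4,300/1.4),.083,cal))
```

```text
[-2.9, 0.4, 51.4] [0.003, -0.001, 0.004]
[399.94996496 371.66606469] [ 0.46827784 -0.36249601  0.083     ]
```

>>> apply_moves --pt "-3 0 51 0 0 0 60" --pt "-3 0 51 0 0 0 60" --pt "-3 0 51 0 0 0 60" --pt "-3 0 51 0 0 0 5" --pt "-3 0 51 0 0 0 5" --pt "-3 0 51 0 0 0 5" --pt "-3 0 51 0 0 0 5" --squeeze 50

```text
time_s: 3.52
ee_pos: [0.4452, -0.3771, 0.0541]
orientation: [3.136, -0.001, 0.627]
contact_force: [3.5, -3.4, 1.1]
width: 0.152
finger_force: 51.3
```

>>> apply_moves --pt "0 0 0 0 0 1.4 5" --pt "0 0 0 0 0 1.4 5" --pt "0 0 0 0 0 1.4 5" --pt "0 0 0 0 0 1.4 5" --pt "0 0 0 0 0 1.4 5" --pt "0 0 0 0 0 1.4 5" --pt "0 0 0 0 0 1.4 5" --pt "0 0 0 0 0 1.4 5"

```text
time_s: 4.53
ee_pos: [0.4452, -0.3784, 0.0541]
orientation: [3.14, -0.008, -0.777]
contact_force: [3.3, -7.5, 0.7]
width: 0.149
finger_force: 51.0
```

>>> apply_moves --pt "0 0 0 0 0 0 5" --pt "0 0 0 0 0 0 50" --pt "0 0 0 0 0 0 60" --pt "0 0 0 0 0 0 60" --pt "0 0 -60 0 0 0 60" --pt "0 0 -60 0 0 0 60"

```text
time_s: 5.28
ee_pos: [0.4462, -0.3777, 0.1184]
orientation: [3.141, -0.011, -0.773]
contact_force: [0.9, 0.5, -0.0]
width: 0.605
finger_force: 0.0
```

Run:
```python
from h import *
f=(.5675,-.3895,.10,-.153)
rows([f])
```

```text
[94.9, -76.3, 19.5] [0.004, -0.011, -0.62]
```

>>> apply_moves --pt "95 -75 10 0 0 -0.62 60" --pt "95 -75 10 0 0 -0.62 60" --pt "95 -75 10 0 0 -0.62 60" --pt "95 -75 10 0 0 -0.62 60" --pt "95 -75 10 0 0 -0.62 60"

```text
time_s: 5.9
ee_pos: [0.5639, -0.3876, 0.1012]
orientation: [-3.141, 0.001, -0.154]
contact_force: [0.4, 0.1, 0.1]
width: 0.601
finger_force: 0.0
```

Run:
```python
from h import *
snap('wrist','w2',None,1.4)
rows([(.5675,-.391,.054,-.153)])
```

```text
[4.2, 2.7, 47.6] [-0.001, 0.001, -0.001]
```

View pics/w2.png

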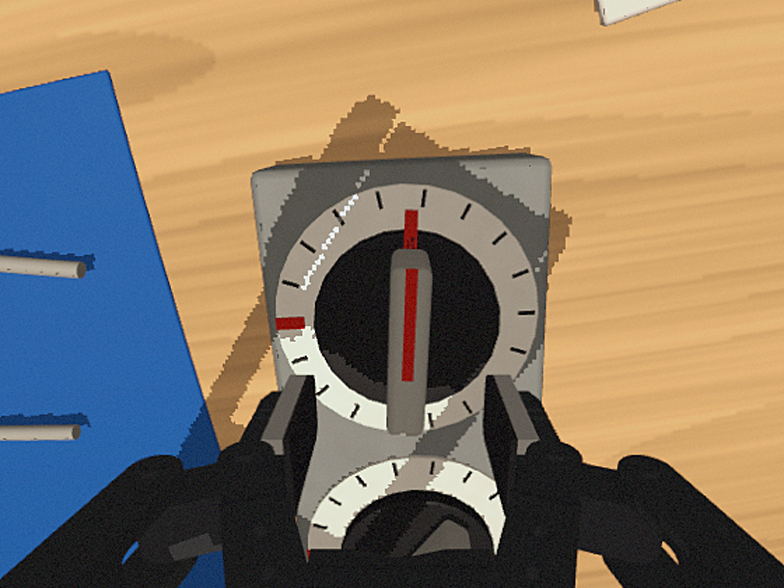

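The far dial's bar is aligned with the fingers at x≈408, and its zero mark is at (290,323). Descending to grip.

>>> apply_moves --pt "4 3 47 0 0 0 60" --pt "4 3 47 0 0 0 60" --pt "4 3 47 0 0 0 60" --pt "4 3 47 0 0 0 5" --pt "4 3 47 0 0 0 5" --pt "4 3 47 0 0 0 5" --pt "4 3 47 0 0 0 5"

```text
time_s: 6.82
ee_pos: [0.5683, -0.3911, 0.0575]
orientation: [-3.141, -0.002, -0.153]
contact_force: [-0.9, 3.3, 5.1]
width: 0.152
finger_force: 50.4
```

>>> apply_moves --pt "0 0 0 0 0 -1.4 5" --pt "0 0 0 0 0 -1.4 5" --pt "0 0 0 0 0 -1.4 5" --pt "0 0 0 0 0 -1.4 5" --pt "0 0 0 0 0 -1.4 5" --pt "0 0 0 0 0 -1.4 5" --pt "0 0 0 0 0 -1.4 5" --pt "0 0 0 0 0 -1.4 5"

```text
time_s: 7.82
ee_pos: [0.5679, -0.3905, 0.0574]
orientation: [3.141, -0.002, 1.251]
contact_force: [-2.1, 5.3, 6.8]
width: 0.159
finger_force: 32.7
```

>>> apply_moves --pt "0 0 0 0 0 -0.21 5" --pt "0 0 0 0 0 -0.21 5" --pt "0 0 0 0 0 -0.21 5"

```text
time_s: 8.2
ee_pos: [0.5678, -0.3905, 0.0575]
orientation: [3.141, -0.001, 1.458]
contact_force: [-2.8, 3.8, 6.8]
width: 0.153
finger_force: 53.0
```

>>> apply_moves --pt "0 0 0 0 0 0 60" --pt "0 0 0 0 0 0 60" --pt "0 0 0 0 0 0 60" --pt "0 0 -60 0 0 0 60" --pt "0 0 -60 0 0 0 60" --pt "0 0 -60 0 0 0 60"

```text
time_s: 8.95
ee_pos: [0.5677, -0.3919, 0.1157]
orientation: [3.141, 0.001, 1.457]
contact_force: [0.1, -0.6, 0.3]
width: 0.6
finger_force: 0.0
```

Run:
```python
from h import *
snap('wrist','w3',None,1.4)
o=monitor.get_obs();print(o['ee_pos'],o['orientation'])
np.save('w3cal.npy',viewer.get_calibration('wrist'),allow_pickle=True)
rows([(.445,-.378,.11,2.366)])
```

```text
[ 0.5670858  -0.39135058  0.11423349] [-3.14030546e+00 -8.65361181e-04  1.45665904e+00]
[-0.6, -122.8, 4.4] [-0.001, -0.001, -0.909]
```

View pics/w3.png

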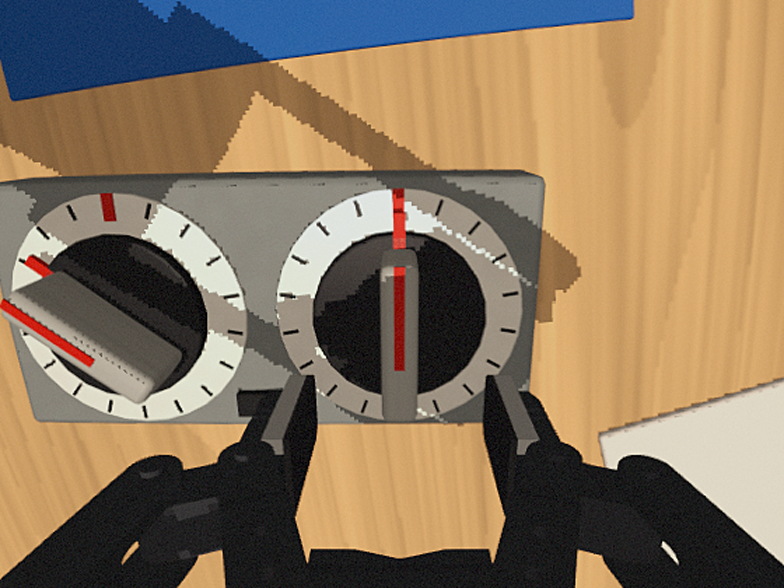

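The far pointer stands on its red mark at (399,200). The near bar, pointer at (35,265), still needs about 0.9 rad clockwise.

>>> apply_moves --pt "0 -123 0 0 0 -0.909 60" --pt "0 -123 0 0 0 -0.909 60" --pt "0 -123 0 0 0 -0.909 60" --pt "0 -123 0 0 0 -0.909 60" --pt "0 -123 0 0 0 -0.909 60" --pt "0 -123 0 0 0 -0.909 60" --pt "0 -123 0 0 0 -0.909 60"

```text
time_s: 9.88
ee_pos: [0.445, -0.3772, 0.1141]
orientation: [3.141, -0.002, 2.364]
contact_force: [-0.3, -0.4, 0.1]
width: 0.599
finger_force: 0.0
```

Run:
```python
from h import *
rows([(.445,-.378,.054,2.366)])
```

```text
[-0.7, -0.6, 60.1] [0.0, -0.002, -0.002]
```

>>> apply_moves --pt "0 0 58 0 0 0 60" --pt "0 0 58 0 0 0 60" --pt "0 0 58 0 0 0 60" --pt "0 0 58 0 0 0 5" --pt "0 0 58 0 0 0 5" --pt "0 0 58 0 0 0 5" --pt "0 0 58 0 0 0 5"

```text
time_s: 10.75
ee_pos: [0.4458, -0.379, 0.0595]
orientation: [-3.14, 0.004, 2.366]
contact_force: [-2.1, -1.3, 6.5]
width: 0.154
finger_force: 50.9
```

>>> apply_moves --pt "0 0 0 0 0 0.907 5" --pt "0 0 0 0 0 0.907 5" --pt "0 0 0 0 0 0.907 5" --pt "0 0 0 0 0 0.907 5" --pt "0 0 0 0 0 0.907 5" --pt "0 0 0 0 0 0.907 5" --pt "0 0 0 0 0 0.907 5" --pt "0 0 0 0 0 0.907 60"

```text
time_s: 11.75
ee_pos: [0.4455, -0.3778, 0.0578]
orientation: [3.14, 0.0, 1.458]
contact_force: [1.3, -0.2, -0.6]
width: 0.357
finger_force: 0.0
```

>>> apply_moves --pt "0 0 0 0 0 0 60" --pt "0 0 0 0 0 0 60" --pt "0 0 0 0 0 0 60" --pt "0 0 -60 0 0 0 60" --pt "0 0 -60 0 0 0 60" --pt "0 0 -100 0 0 0 60" --pt "0 0 -100 0 0 0 60"

```text
time_s: 12.62
ee_pos: [0.447, -0.379, 0.161]
orientation: [3.135, 0.005, 1.459]
contact_force: [-0.4, -0.4, -0.4]
width: 0.597
finger_force: 0.0
```

Run:
```python
from h import *
snap('wrist','w4',None,1.4)
rows([(.62,.02,.20,2.4),(.612,.093,.12,3.09)])
```

```text
[415.1, 128.5, -41.8] [0.002, 0.003, -0.941]
[486.9, 112.2, 38.0] [0.0, 0.004, -1.631]
```

View pics/w4.png

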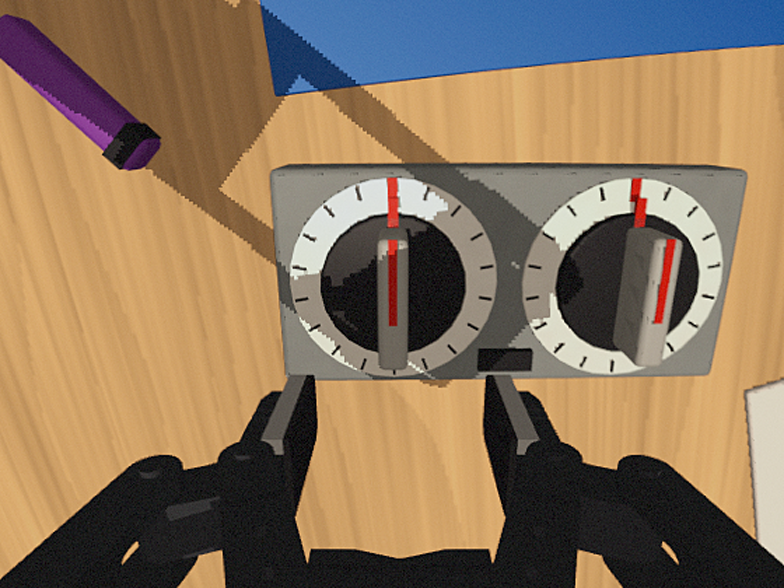

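Both dials are on zero. Next the yellow driver.

>>> apply_moves --pt "487 112 10 0 0 -1.63 55" --pt "487 112 10 0 0 -1.63 55" --pt "487 112 10 0 0 -1.63 55" --pt "487 112 10 0 0 -1.63 55" --pt "487 112 10 0 0 -1.63 55" --pt "487 112 10 0 0 -1.63 55" --pt "487 112 10 0 0 -1.63 55" --pt "487 112 10 0 0 -1.63 55"

```text
time_s: 13.68
ee_pos: [0.6106, 0.0958, 0.1451]
orientation: [-3.141, -0.003, 2.965]
contact_force: [0.2, -0.6, -0.1]
width: 0.549
finger_force: 0.0
```

Run:
```python
from h import *
o=monitor.get_obs();print(o['ee_pos'],o['orientation'])
rows([(.600,.093,.13,3.093)])
```

```text
[0.61058995 0.09580836 0.14506038] [-3.14081842e+00 -2.73475127e-03  2.96505017e+00]
[9.9, -4.6, 15.1] [-0.001, -0.003, -0.128]
```

>>> apply_moves --pt "-2 -3 10 0 0 -0.128 50" --pt "-2 -3 10 0 0 -0.128 50" --pt "-2 -3 10 0 0 -0.128 50"

```text
time_s: 14.05
ee_pos: [0.6119, 0.09, 0.1363]
orientation: [-3.141, -0.002, 3.084]
contact_force: [0.9, 0.0, -0.2]
width: 0.496
finger_force: 0.0
```

Run:
```python
from h import *
snap('wrist','w5',None,1.4)
o=monitor.get_obs();print(o['ee_pos'],o['orientation'])
rows([(.612,.093,.032,3.093)])
```

```text
[0.6122047 0.0897626 0.1369518] [ 3.14156954e+00 -6.63028273e-04  3.08411956e+00]
[0.3, 3.2, 105.0] [0.0, -0.001, -0.009]
```

View pics/w5.png

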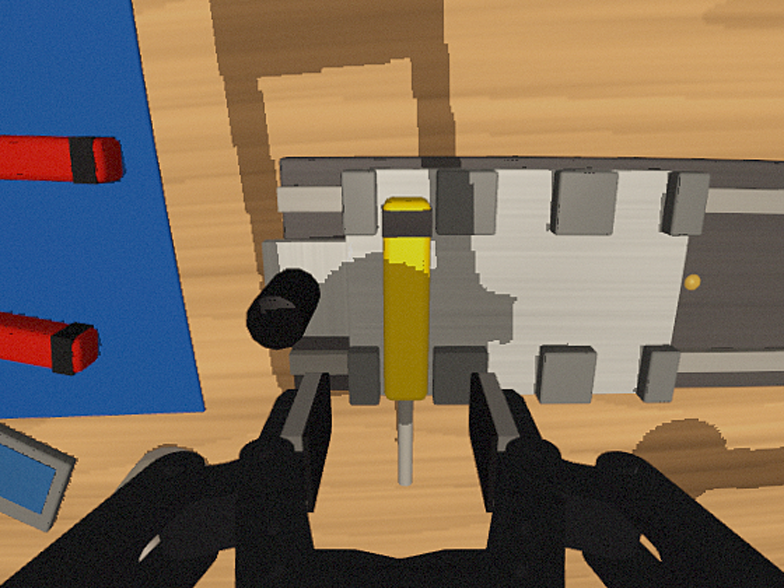

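The yellow handle is at (406,300), centred between the fingers. I'll narrow the opening to clear the post, then descend and grip.

>>> apply_moves --pt "0 3 50 0 0 -0.009 40" --pt "0 3 60 0 0 -0.009 40" --pt "0 3 104 0 0 -0.009 40" --pt "0 3 104 0 0 -0.009 40" --pt "0 3 104 0 0 -0.009 40" --pt "0 3 104 0 0 -0.009 10" --pt "0 3 104 0 0 -0.009 10" --pt "0 3 104 0 0 -0.009 10" --squeeze 70

```text
time_s: 15.1
ee_pos: [0.6132, 0.0933, 0.0346]
orientation: [-3.142, 0.002, 3.096]
contact_force: [-0.8, -0.6, 6.0]
width: 0.242
finger_force: 69.9
```

>>> apply_moves --pt "0 0 0 0 0 0 10" --pt "0 0 -30 0 0 0 10" --pt "0 0 -110 0 0 0 10" --pt "0 0 -110 0 0 0 10" --pt "0 0 -110 0 0 0 10"

```text
time_s: 15.72
ee_pos: [0.6133, 0.0936, 0.1445]
orientation: [3.141, 0.003, 3.096]
contact_force: [0.8, -0.3, -2.0]
width: 0.242
finger_force: 69.1
```

Run:
```python
from h import *
o=monitor.get_obs();print(o['ee_pos'],o['orientation'],o['width'])
rows([(.383,.282,.12,4.71),(.383,.282,.12,3.20)])
```

```text
[0.6133291  0.09361523 0.14452636] [3.14112692e+00 2.89163603e-03 3.09581190e+00] 0.24222495890477613
[238.8, 177.6, 23.9] [-0.002, 0.003, -1.614]
[238.8, 177.6, 23.9] [0.0, 0.003, -0.104]
```

Run:
```python
from h import *
rows([(.383,.309,.12,1.60)])
```

```text
[240.0, 204.6, 23.9] [0.003, 0.002, 1.496]
```

>>> apply_moves --pt "240 205 0 0 0 1.496 10" --pt "240 205 0 0 0 1.496 10" --pt "240 205 0 0 0 1.496 10" --pt "240 205 0 0 0 1.496 10" --pt "240 205 0 0 0 1.496 10" --pt "240 205 0 0 0 1.496 10" --pt "240 205 0 0 0 1.496 10" --pt "240 205 0 0 0 1.496 10"

```text
time_s: 16.73
ee_pos: [0.3802, 0.3087, 0.1397]
orientation: [-3.136, 0.003, 1.634]
contact_force: [0.5, 0.6, -0.7]
width: 0.241
finger_force: 69.1
```

>>> apply_moves --pt "0 0 0 0 0 0.1 10" --pt "0 0 60 0 0 0.1 10" --pt "0 0 80 0 0 0.1 10" --pt "0 0 80 0 0 0.1 10"

```text
time_s: 17.23
ee_pos: [0.3789, 0.3072, 0.0582]
orientation: [-3.133, 0.006, 1.539]
contact_force: [0.3, 0.6, -0.4]
width: 0.238
finger_force: 69.1
```

Run:
```python
from h import *
o=monitor.get_obs();print(o['ee_pos'],o['orientation'],o['width'])
rows([(.383,.309,.0105,1.60)])
snap('top','t2',(140,140,480,330),2.3)
```

```text
[0.37889235 0.30717415 0.05818007] [-3.13263867  0.0059673   1.53883619] 0.2382389351968672
[2.2, 4.5, 47.6] [-0.009, 0.006, -0.061]
```

View pics/t2.png

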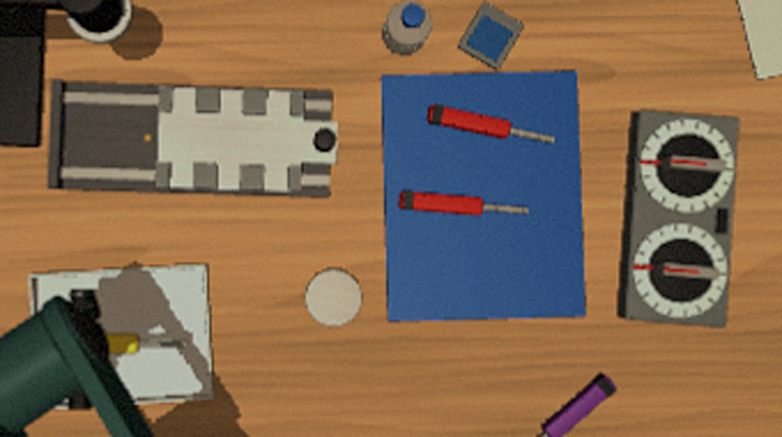

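The yellow is over the tray with its tip at (180,345), inside the rim. Both dial pointers sit on their marks, the carriage is clear, and the reds haven't moved.

>>> apply_moves --pt "2 4 46 -0.009 0.006 -0.06 10" --pt "2 4 46 -0.009 0.006 -0.06 10" --pt "2 4 46 -0.009 0.006 -0.06 10" --pt "2 4 46 -0.009 0.006 -0.06 10" --pt "2 4 46 -0.009 0.006 -0.06 45" --pt "2 4 46 -0.009 0.006 -0.06 45" --pt "2 4 46 -0.009 0.006 -0.06 45"

```text
time_s: 18.15
ee_pos: [0.3865, 0.3113, 0.0177]
orientation: [3.132, -0.006, 1.599]
contact_force: [0.3, -0.3, -0.9]
width: 0.449
finger_force: 0.0
```

>>> apply_moves --pt "0 0 -60 0 0 0 50" --pt "0 0 -120 0 0 0 50" --pt "0 0 -150 0 0 0 50" --pt "0 0 -150 0 0 0 50"

```text
time_s: 18.65
ee_pos: [0.3866, 0.3114, 0.171]
orientation: [3.126, -0.01, 1.599]
contact_force: [-0.2, 0.1, 0.5]
width: 0.5
finger_force: 0.0
```

Run:
```python
from h import *
o=monitor.get_obs();print(o['ee_pos'],o['orientation'],o['width'])
s=w2pix('top',(.383,.282,.01));print(s)
rows([(.46,.09,.17,1.47),(.5327,-.1017,.13,1.47)])
```

```text
[0.38661967 0.31136667 0.17095851] [ 3.12587283 -0.00971204  1.59894418] 0.4998349088073511
[193.41695768 285.57968173]
[-223.3, 67.1, -0.2] [0.015, -0.011, 0.129]
[-417.4, 133.8, 39.0] [0.015, -0.011, 0.129]
```

>>> apply_moves --pt "-417 134 0 0.015 -0.011 0.127 50" --pt "-417 134 0 0.015 -0.011 0.127 50" --pt "-417 134 0 0.015 -0.011 0.127 50" --pt "-417 134 0 0.015 -0.011 0.127 50" --pt "-417 134 0 0.015 -0.011 0.127 50" --pt "-417 134 0 0.015 -0.011 0.127 50" --pt "-417 134 39 0.015 -0.011 0.127 50" --pt "-417 134 39 0.015 -0.011 0.127 50"

```text
time_s: 19.65
ee_pos: [0.5288, -0.1049, 0.1219]
orientation: [-3.127, 0.004, 1.467]
contact_force: [0.1, 0.4, -0.8]
width: 0.505
finger_force: 0.0
```

Run:
```python
from h import *
snap('top','t3')
c=viewer.get_calibration('wrist')
snap('wrist','w6')
a=cv2.imread('pics/t3_raw.png')[140:330,140:480];b=cv2.imread('pics/w6_raw.png')
a=cv2.resize(a,None,fx=1.6,fy=1.6,interpolation=2);b=b[:300]
a=cv2.copyMakeBorder(a,0,0,0,max(0,b.shape[1]-a.shape[1]),0)[:,:560];print(a.shape)
cv2.imwrite('pics/c6.png',np.vstack([a,b])[:600])
o=monitor.get_obs();print(o['ee_pos'],o['orientation'],o['width'])
print(w2pix('wrist',(.5327,-.1017,.025),c))
rows([(.5327,-.1017,.008,1.473)])
```

```text
(304, 560, 3)
[ 0.52938646 -0.10288127  0.12391029] [-3.12965058  0.00344392  1.46984085] 0.499167562508629
[292.04515392 208.1733155 ]
[1.9, 4.6, 115.9] [-0.012, 0.003, -0.003]
```

View pics/c6.png

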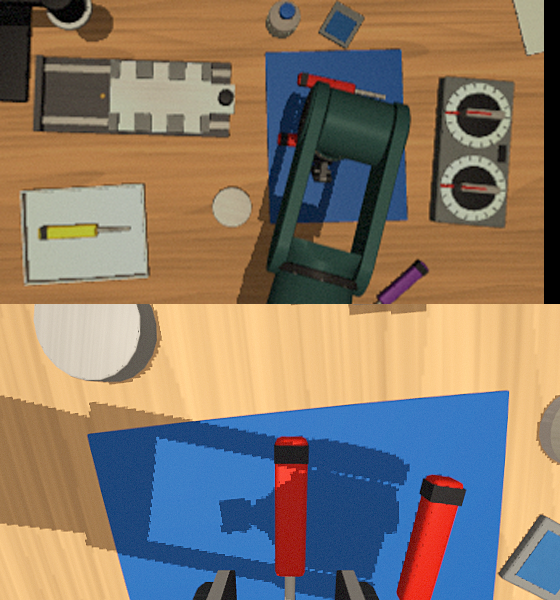

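The yellow lies flat in the tray at (68,232). Red B is centred between the fingers at (291,510). Gripping it.

>>> apply_moves --pt "2 4 60 -0.012 0.003 -0.003 50" --pt "2 4 115 -0.012 0.003 -0.003 50" --pt "2 4 115 -0.012 0.003 -0.003 50" --pt "2 4 115 -0.012 0.003 -0.003 50" --pt "2 4 115 -0.012 0.003 -0.003 10" --pt "2 4 115 -0.012 0.003 -0.003 10" --pt "2 4 115 -0.012 0.003 -0.003 10" --pt "2 4 115 -0.012 0.003 -0.003 10"

```text
time_s: 20.75
ee_pos: [0.537, -0.1018, 0.0159]
orientation: [3.129, 0.003, 1.475]
contact_force: [0.1, 1.9, 6.6]
width: 0.231
finger_force: 71.2
```

>>> apply_moves --pt "0 0 -30 0 0 0 10" --pt "0 0 -90 0 0 0 10" --pt "0 0 -140 0 0 0 10" --pt "0 0 -140 0 0 0 10" --pt "0 0 -140 0 0 0 10"

```text
time_s: 21.38
ee_pos: [0.5336, -0.1011, 0.1527]
orientation: [3.134, 0.002, 1.475]
contact_force: [-0.2, -0.2, -1.8]
width: 0.23
finger_force: 70.4
```

Run:
```python
from h import *
o=monitor.get_obs();print(o['ee_pos'],o['orientation'],o['width'])
rows([(.615,.149,.14,3.093)])
```

```text
[ 0.53361086 -0.10113983  0.1527224 ] [3.13424713e+00 2.20658700e-03 1.47475751e+00] 0.23017337447425543
[256.8, 56.9, 12.6] [0.004, 0.008, -1.618]
```

>>> apply_moves --pt "257 57 0 0 0.008 -1.618 10" --pt "257 57 0 0 0.008 -1.618 10" --pt "257 57 0 0 0.008 -1.618 10" --pt "257 57 0 0 0.008 -1.618 10" --pt "257 57 0 0 0.008 -1.618 10" --pt "257 57 0 0 0.008 -1.618 10" --pt "257 57 0 0 0.008 -1.618 10" --pt "257 57 0 0 0.008 -1.618 10"

```text
time_s: 22.38
ee_pos: [0.6137, 0.1492, 0.1491]
orientation: [3.14, -0.003, 2.981]
contact_force: [-0.8, 0.4, -0.3]
width: 0.235
finger_force: 70.3
```

>>> apply_moves --pt "0 0 10 0 0 -0.12 10" --pt "0 0 30 0 0 -0.12 10" --pt "0 0 50 0 0 -0.12 10" --pt "0 0 50 0 0 -0.12 10" --pt "0 0 50 0 0 -0.12 10"

```text
time_s: 23.0
ee_pos: [0.6151, 0.1494, 0.1017]
orientation: [3.139, 0.001, 3.094]
contact_force: [-0.2, 0.1, -0.6]
width: 0.227
finger_force: 70.3
```

Run:
```python
from h import *
o=monitor.get_obs();print(o['ee_pos'],o['orientation'],o['width'])
rows([(.615,.149,.044,3.093)])
snap('wrist','w7',None,1.4)
```

```text
[0.61509193 0.14935452 0.10170237] [3.13881041e+00 1.39794239e-03 3.09433076e+00] 0.22656531554031678
[0.2, -0.5, 57.7] [0.003, 0.001, 0.001]
```

View pics/w7.png

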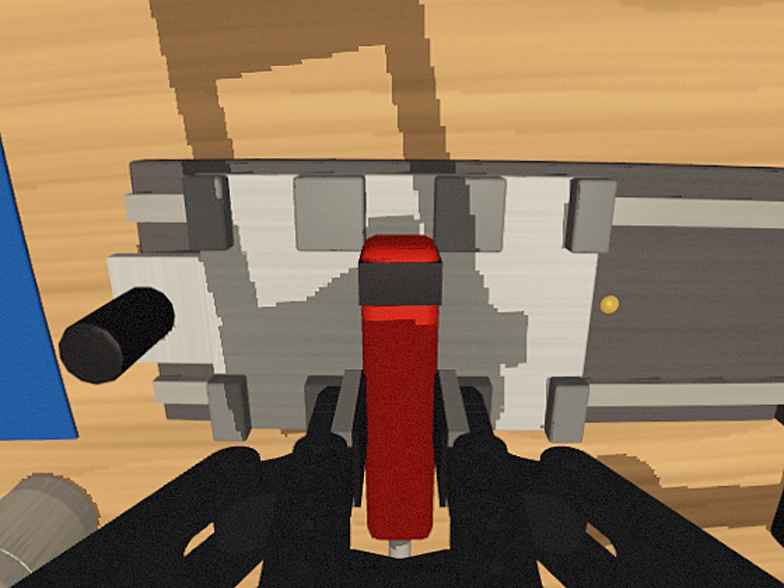

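Red B is centred over the middle slot, with the handle at x=400 between the ribs at (330,215) and (470,215). Lowering it.

>>> apply_moves --pt "0 0 35 0 0 0 10" --pt "0 0 52 0 0 0 10" --pt "0 0 57 0 0 0 10" --pt "0 0 57 0 0 0 10" --pt "0 0 57 0 0 0 10"

```text
time_s: 23.68
ee_pos: [0.6161, 0.1497, 0.0464]
orientation: [3.138, 0.004, 3.095]
contact_force: [0.9, -0.6, 0.8]
width: 0.228
finger_force: 70.3
```

>>> apply_moves --pt "0 0 4 0 0 0 10" --pt "0 0 4 0 0 0 10"

```text
time_s: 23.92
ee_pos: [0.6164, 0.1497, 0.043]
orientation: [3.138, 0.005, 3.095]
contact_force: [-1.2, 0.3, 5.2]
width: 0.232
finger_force: 71.0
```

>>> apply_moves --pt "0 0 0 0 0 0 40" --pt "0 0 0 0 0 0 40" --pt "0 0 0 0 0 0 40" --pt "0 0 -60 0 0 0 40" --pt "0 0 -100 0 0 0 50" --pt "0 0 -110 0 0 0 50" --pt "0 0 -110 0 0 0 50"

```text
time_s: 24.8
ee_pos: [0.615, 0.1492, 0.1508]
orientation: [3.139, 0.002, 3.095]
contact_force: [0.6, -0.2, -0.3]
width: 0.498
finger_force: 0.0
```

Run:
```python
from h import *
o=monitor.get_obs();print(o['ee_pos'],o['orientation'],o['width'])
rows([(.6288,-.1381,.15,1.355)])
```

```text
[0.61497522 0.14923035 0.15082066] [3.13864330e+00 1.99690509e-03 3.09479837e+00] 0.49810986540303304
[-27.2, -286.4, 0.0] [0.004, -0.001, 1.74]
```

>>> apply_moves --pt "-27 -286 0 0 0 1.735 50" --pt "-27 -286 0 0 0 1.735 50" --pt "-27 -286 0 0 0 1.735 50" --pt "-27 -286 0 0 0 1.735 50" --pt "-27 -286 0 0 0 1.735 50" --pt "-27 -286 0 0 0 1.735 50" --pt "-27 -286 0 0 0 1.735 50" --pt "-27 -286 0 0 0 1.735 50"

```text
time_s: 25.8
ee_pos: [0.627, -0.1376, 0.1463]
orientation: [-3.138, -0.005, 1.588]
contact_force: [0.4, 0.8, -0.3]
width: 0.502
finger_force: 0.0
```

>>> apply_moves --pt "0 0 20 0 0 0.313 50" --pt "0 0 20 0 0 0.313 50" --pt "0 0 20 0 0 0.313 50"

```text
time_s: 26.18
ee_pos: [0.6271, -0.1372, 0.1266]
orientation: [-3.137, -0.003, 1.283]
contact_force: [-0.4, -1.0, 0.8]
width: 0.498
finger_force: 0.0
```

Run:
```python
from h import *
c=viewer.get_calibration('wrist')
snap('wrist','w8')
snap('top','t4')
b=cv2.imread('pics/w8_raw.png')[:300]; a=cv2.imread('pics/t4_raw.png')[140:330,140:480]
a=cv2.resize(a,(560,300),interpolation=2)
cv2.imwrite('pics/c8.png',np.vstack([a,b]))
o=monitor.get_obs();print(o['ee_pos'],o['orientation'],o['width'])
print(w2pix('wrist',(.6288,-.1381,.025),c))
rows([(.6288,-.1381,.008,1.36)])
```

```text
[ 0.62792537 -0.1374509   0.12839835] [-3.13974311 -0.00317736  1.28379351] 0.5054235999358178
[288.50291369 212.07800992]
[-0.8, 1.2, 120.4] [-0.002, -0.003, -0.076]
```

View pics/c8.png

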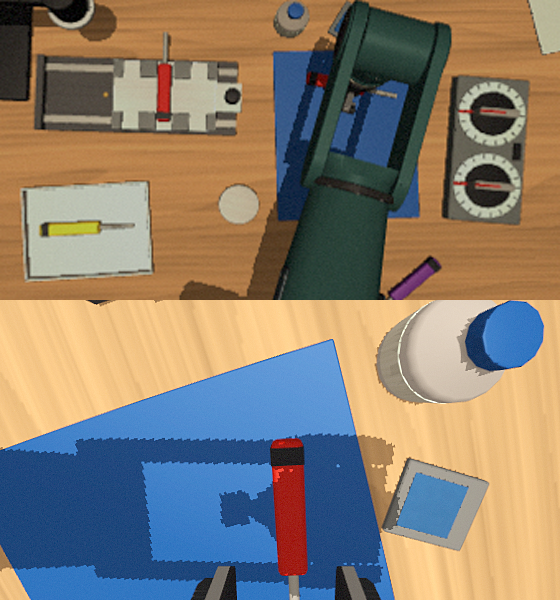

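Red B lies in the middle slot at (164,90). Red A is between the fingers at (289,510), close to aligned. Gripping it with a small yaw correction.

>>> apply_moves --pt "-1 1 60 0 0 -0.076 50" --pt "-1 1 119 0 0 -0.076 50" --pt "-1 1 119 0 0 -0.076 50" --pt "-1 1 119 0 0 -0.076 50" --pt "-1 1 119 0 0 -0.076 10" --pt "-1 1 119 0 0 -0.076 10" --pt "-1 1 119 0 0 -0.076 10" --pt "-1 1 119 0 0 -0.076 10"

```text
time_s: 27.28
ee_pos: [0.631, -0.139, 0.0139]
orientation: [3.136, -0.003, 1.358]
contact_force: [-0.2, 0.1, 6.2]
width: 0.231
finger_force: 71.0
```

>>> apply_moves --pt "0 0 -30 0 0 0 10" --pt "0 0 -90 0 0 0 10" --pt "0 0 -140 0 0 0 10" --pt "0 0 -140 0 0 0 10" --pt "0 0 -140 0 0 0 10"

```text
time_s: 27.9
ee_pos: [0.6287, -0.1388, 0.1505]
orientation: [3.142, -0.003, 1.358]
contact_force: [0.3, -0.5, -1.3]
width: 0.228
finger_force: 70.3
```

Run:
```python
from h import *
o=monitor.get_obs();print(o['ee_pos'],o['orientation'],o['width'])
rows([(.613,.093,.14,3.093)])
```

```text
[ 0.6287218  -0.13879404  0.15048752] [ 3.14155576 -0.00319773  1.35793385] 0.22847614642915728
[223.2, -64.3, 11.2] [0.003, -0.002, -1.735]
```

>>> apply_moves --pt "40 -10 -25 0 0 0 10" --pt "223 -64 -25 0 0 -1.735 10" --pt "223 -64 -25 0 0 -1.735 10" --pt "223 -64 -25 0 0 -1.735 10" --pt "223 -64 -25 0 0 -1.735 10" --pt "223 -64 -25 0 0 -1.735 10" --pt "223 -64 -25 0 0 -1.735 10" --pt "223 -64 -25 0 0 -1.735 10"

```text
time_s: 28.9
ee_pos: [0.6123, 0.0926, 0.1733]
orientation: [3.141, -0.005, 2.677]
contact_force: [0.2, -0.3, -1.6]
width: 0.235
finger_force: 70.3
```

>>> apply_moves --pt "0 0 10 0 0 -0.43 10" --pt "0 0 20 0 0 -0.43 10" --pt "0 0 50 0 0 -0.43 10" --pt "0 0 75 0 0 -0.43 10" --pt "0 0 75 0 0 -0.43 10"

```text
time_s: 29.52
ee_pos: [0.6103, 0.0925, 0.0959]
orientation: [3.14, -0.01, 3.1]
contact_force: [0.3, 0.5, -1.3]
width: 0.235
finger_force: 70.2
```

Run:
```python
from h import *
o=monitor.get_obs();print(o['ee_pos'],o['orientation'],o['width'])
rows([(.613,.093,.043,3.093)])
```

```text
[0.61029505 0.0924515  0.09588932] [ 3.13987724 -0.00971417  3.10029696] 0.23517477735151485
[-3.2, 0.6, 52.9] [0.002, -0.01, 0.007]
```

>>> apply_moves --pt "-3 1 35 0 -0.01 0.007 10" --pt "-3 1 50 0 -0.01 0.007 10" --pt "-3 1 54 0 -0.01 0.007 10" --pt "-3 1 54 0 -0.01 0.007 10" --pt "-3 1 54 0 -0.01 0.007 10"

```text
time_s: 30.15
ee_pos: [0.618, 0.0937, 0.0493]
orientation: [3.138, 0.014, 3.093]
contact_force: [1.3, 0.6, -1.0]
width: 0.23
finger_force: 70.2
```

>>> apply_moves --pt "0 0 2 0 0 0 10" --pt "0 0 2 0 0 0 10" --pt "0 0 2 0 0 0 10"

```text
time_s: 30.52
ee_pos: [0.6171, 0.0937, 0.0459]
orientation: [3.139, 0.012, 3.093]
contact_force: [0.2, 0.4, -0.7]
width: 0.231
finger_force: 70.2
```

>>> apply_moves --pt "3 0 2 0 0.012 0 10" --pt "3 0 4 0 0.012 0 10" --pt "3 0 5 0 0.012 0 10" --pt "3 0 5 0 0.012 0 10"

```text
time_s: 31.02
ee_pos: [0.6141, 0.0939, 0.0408]
orientation: [3.139, -0.0, 3.093]
contact_force: [-1.2, -0.7, 0.4]
width: 0.232
finger_force: 70.4
```

Nearly touching down. Releasing, rising and checking.

>>> apply_moves --pt "0 0 1 0 0 0 10" --pt "0 0 1 0 0 0 40" --pt "0 0 1 0 0 0 40" --pt "0 0 1 0 0 0 40" --pt "0 0 -60 0 0 0 40" --pt "0 0 -110 0 0 0 40" --pt "0 0 -110 0 0 0 40"

```text
time_s: 31.9
ee_pos: [0.6175, 0.0938, 0.1575]
orientation: [3.137, 0.012, 3.093]
contact_force: [-0.5, 0.1, -0.1]
width: 0.399
finger_force: 0.0
```

>>> apply_moves --pt "0 -60 -40 0 0 0 20" --pt "0 -170 -40 0 0 0 0" --pt "0 -170 -40 0 0 0 0" --pt "0 -170 -40 0 0 0 0"

```text
time_s: 32.4
ee_pos: [0.6052, -0.0804, 0.1888]
orientation: [3.14, -0.002, 3.087]
contact_force: [-0.6, 0.1, 0.5]
width: -0.0
finger_force: 0.0
```

Run:
```python
from h import *
snap('top','t5')
snap('wrist','w9')
b=cv2.imread('pics/w9_raw.png')[:320]; a=cv2.imread('pics/t5_raw.png')[150:330,150:480]
a=cv2.resize(a,(560,280),interpolation=2)
cv2.imwrite('pics/c9.png',np.vstack([a,b]))
o=monitor.get_obs();print(o['ee_pos'],o['orientation'],o['width'])
rows([(.6055,-.02,.045,3.093)])
```

```text
[ 0.60543043 -0.07655181  0.1887789 ] [ 3.13743241e+00 -2.53724323e-03  3.09196366e+00] 0.002801643569611078
[2.4, 55.9, 144.0] [0.004, -0.003, -0.001]
```

View pics/c9.png

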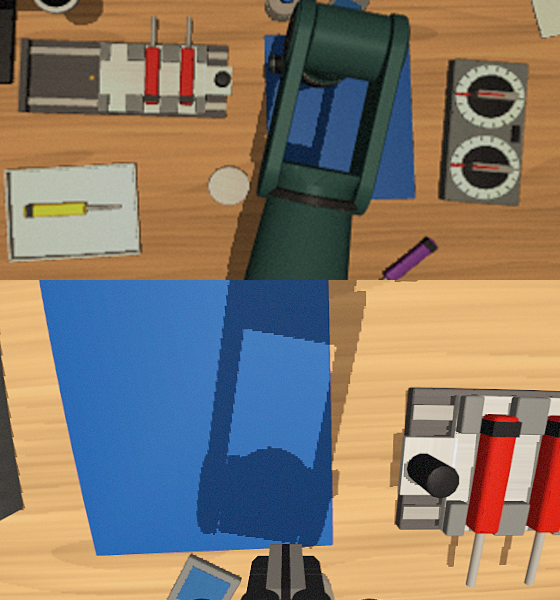

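Both reds lie in their slots at (152,75) and (187,75), tips to the lens side. The yellow is in the tray and the mat has no reds left. Next I'll go behind the post and push.

>>> apply_moves --pt "3 54 70 0 0 0 0" --pt "3 54 125 0 0 0 0" --pt "3 54 143 0 0 0 0" --pt "3 54 143 0 0 0 0" --pt "3 54 143 0 0 0 0"

```text
time_s: 33.12
ee_pos: [0.6067, -0.0211, 0.049]
orientation: [3.139, 0.002, 3.095]
contact_force: [0.1, -0.5, 1.2]
width: -0.001
finger_force: 0.0
```

>>> apply_moves --pt "0 6 0 0 0 0 0" --pt "0 12 0 0 0 0 0" --pt "0 18 0 0 0 0 0" --pt "0 24 0 0 0 0 0" --pt "0 30 0 0 0 0 0" --pt "0 36 0 0 0 0 0" --pt "0 42 0 0 0 0 0" --pt "0 48 0 0 0 0 0"

```text
time_s: 34.12
ee_pos: [0.6079, 0.0262, 0.0475]
orientation: [3.139, -0.0, 3.093]
contact_force: [-0.0, -2.7, -0.5]
width: -0.001
finger_force: 0.9
```

Run:
```python
from h import *
o=monitor.get_obs();print(o['ee_pos'],o['orientation'],o['contact_force'])
snap('top','t6',(150,130,350,230),3.5)
```

```text
[0.60790493 0.02615379 0.0474724 ] [ 3.13911116e+00 -3.06292848e-04  3.09313108e+00] [-0.01768134 -2.68493226 -0.53156321]
```

View pics/t6.png

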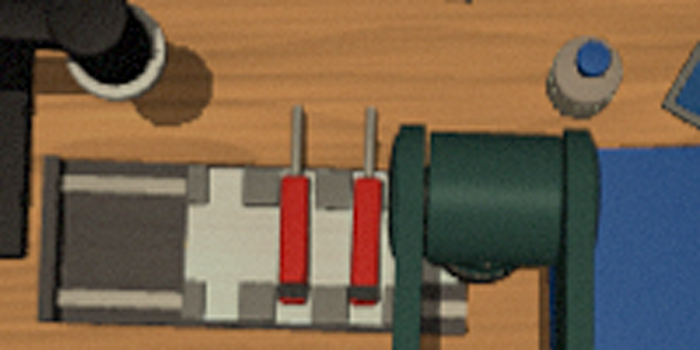

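The carriage is moving with about 2.7 N of drag, and the drivers are riding steadily. Continuing.

>>> apply_moves --pt "0 8 0 0 0 0 0" --pt "0 16 0 0 0 0 0" --pt "0 24 0 0 0 0 0" --pt "0 32 0 0 0 0 0" --pt "0 40 0 0 0 0 0" --pt "0 48 0 0 0 0 0" --pt "0 54 0 0 0 0 0" --pt "0 60 0 0 0 0 0"

```text
time_s: 35.17
ee_pos: [0.6108, 0.0864, 0.0477]
orientation: [3.139, -0.0, 3.093]
contact_force: [1.1, -1.4, -0.8]
width: -0.0
finger_force: 0.9
```

>>> apply_moves --pt "0 3 0 0 0 0 0" --pt "0 7 0 0 0 0 0" --pt "0 11 0 0 0 0 0" --pt "0 15 0 0 0 0 0" --pt "0 19 0 0 0 0 0" --pt "0 23 0 0 0 0 0" --pt "0 26 0 0 0 0 0" --pt "0 29 0 0 0 0 0"

```text
time_s: 36.17
ee_pos: [0.6119, 0.116, 0.0478]
orientation: [3.137, -0.001, 3.094]
contact_force: [-0.3, -0.9, -0.4]
width: 0.002
finger_force: 0.0
```

>>> apply_moves --pt "0 2 0 0 0 0 0" --pt "0 4 0 0 0 0 0" --pt "0 6 0 0 0 0 0" --pt "0 8 0 0 0 0 0" --pt "0 10 0 0 0 0 0" --pt "0 10 0 0 0 0 0"

```text
time_s: 36.92
ee_pos: [0.6123, 0.1205, 0.0479]
orientation: [-3.136, -0.002, 3.092]
contact_force: [-1.8, -11.0, 1.4]
width: 0.005
finger_force: 5.7
```

>>> apply_moves --pt "0 2 0 0 0 0 0" --pt "0 4 0 0 0 0 0" --pt "0 4 0 0 0 0 0"

```text
time_s: 37.3
ee_pos: [0.6123, 0.1206, 0.048]
orientation: [-3.13, -0.002, 3.091]
contact_force: [-2.8, -20.3, 4.4]
width: -0.0
finger_force: 10.2
```

Solid at the stop: 20 N and no further motion. Backing off and checking.

>>> apply_moves --pt "0 -30 0 0 0 0 0" --pt "0 -70 0 0 0 0 0" --pt "0 -100 -60 0 0 0 0" --pt "0 -160 -120 0 0 0 0" --pt "0 -220 -120 0 0 0 0" --pt "0 -270 -120 0 0 0 0" --pt "0 -270 -120 0 0 0 0" --pt "0 -270 -120 0 0 0 0"

```text
time_s: 38.3
ee_pos: [0.5997, -0.141, 0.1667]
orientation: [3.137, -0.001, 3.092]
contact_force: [-0.2, 1.7, -1.3]
width: -0.0
finger_force: 0.0
```

Run:
```python
from h import *
snap('top','t7'); snap('scene','s7')
a=cv2.imread('pics/t7_raw.png')[130:330,120:480]; b=cv2.imread('pics/s7_raw.png')[170:320,80:450]
cv2.imwrite('pics/c10.png',np.vstack([cv2.resize(a,(560,311),interpolation=2),cv2.resize(b,(560,227),interpolation=2)]))
```

```text
(no output)
```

View pics/c10.png

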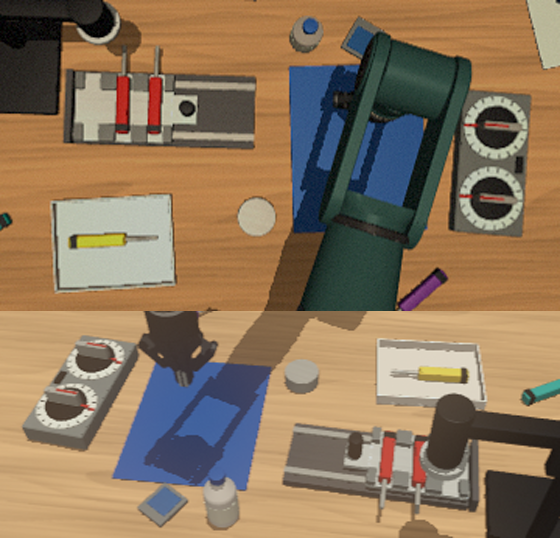

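The carriage sits against the home stop with both reds in their slots, and everything else is in place. I'll check the distance travelled and hand in.

Run:
```python
from h import *
p=pix2w('top',(120+187/1.5556,130+108/1.5556),.078)
d=p-np.array([.6068,.0377,.078]);print(p,np.hypot(*d[:2]))
if np.hypot(*d[:2])>.106: print(arm.sign_off())
```

```text
[0.61150374 0.14460112 0.078     ] 0.10700455071386103
the job is handed in; nothing more can be done
None
```

The job is handed in at about 38 s: both dials on zero, the yellow driver in the tray, both reds in their own slots, and the carriage pushed home until it stopped moving under a 20 N push (the picture puts its travel at 107 mm, within about 3 mm of the 110 mm stop).

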